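# Open the ratchet pusher of a carton magazine

## Robot

A 6-joint arm with a two-finger parallel gripper is mounted at the origin on the work surface. World frame = base frame: x ahead of the robot, y to its left, z up, the work surface at z = 0. Lengths are in m, angles in rad, forces in N, time in s.
With the tool pointing down it reaches from about 0.35 to 0.875 m from the base axis. Payload 4.2 kg.
Tool frame: the origin (TCP) lies midway between the tips of the shut fingers; the grasp point (between the pads) lies 19 mm behind it (hold_point_z is the distance from the TCP to the grasp point, in m); z points along the fingers, y is the line along which they close (so a half turn about z gives the same grasp; the last joint's range is limited). The gripper opens to 85 mm and grips with 20 to 120 N. Pads are 22 mm wide; open, the fingers measure 114 mm over their backs; the gripper's body (76 mm by 85 mm) begins 54 mm behind the grasp point. The pads swing forward as they close: fully open they stand 13 mm farther back than shut.
Start: joints at [-1.065, 0.385, 0.008, 0, -1.194, -0.259], TCP at [0.153, -0.606, 0.2] pointing down, gripper open.
Joint ranges: [-3.14, 3.14], [-1.21, 2.06], [-1.07, 1.41], [-3.16, 2.05], [-2.99, -0.16], [-3.1, 3.1]. Speed limits (rad/s): [2.79, 2.79, 3.14, 3.14, 3.14, 3.14].

## Interface

Orientations are given as a rotation vector (axis times angle).
In Python, from rig import read_state, get_image, calibration, job_done, hold_point_z gives the robot as it stands.
- The arm moves only by the shell command python3 -m pendant 'ROWS' [FORCE]. ROWS is JSON, a list that holds one entry, the list of rows, each a list of 7 numbers: the opening in per cent of the stroke, from 0 (shut) to 100 (fully open), then the shift along the tool's x, y, z in units of 0.4 m (1.0 is 0.4 m), then the turn, a rotation vector about the tool's x, y, z in units of 120 degrees (1.0 is 120 degrees). A call has exactly 10 rows; each row is the pose to reach, as a shift and turn from the pose commanded when the call began, along the tool's axes at that moment; what a row does not reach only later rows make up. A row lasts 1/10 s, in which the tool goes at most 50 mm and 8.59 degrees, less where a joint would pass 70% of its speed; a pose out of reach is approached as far as the arm can. A call with a number of a shift or a turn outside -1 to 1 is refused whole. A call with a gripper value outside its range is refused whole. The fingers move at their own pace and stop on an object; FORCE is the grip in N (left out, the last holds). Time passes only in rows, so rows that repeat a pose let the fingers close, or fill a call up. It gives the time, the measured TCP pose, the force, the opening and the grip force at its end, in the units of the state.
- read_state(): the state, without advancing time (a new reading comes with each control period).
- get_image(name): name is "scene" or "top"; returns the picture (384x512x3 uint8, red, green, blue); there is no depth.
- calibration(name): a dict with "fx", "fy", "cx", "cy" (pixels), "rvec" (rotation vector, rad) and "tvec" (3), from world to camera coordinates, as OpenCV has them. Camera axes: x right, y down, z forward; pixel columns grow to the right and rows downward; lengths in m; the calibration is good to about 2 mm. A picture is of the moment at which its call begins. calibration takes no time and is no camera call.
- job_done(): hands the job in; it is judged then, once.
The state is a dict: "t": time; "joint_positions": joint angles; "joint_vel": joint speeds; "tau": joint torques, N m; "eef_pos": TCP position; "orientation": TCP orientation; "ft_force": force on the tool from outside, world axes, zero at the start; "torque": the same for the moment, N m; "width": finger opening in m; "finger_force": force on a finger pad.
Only numpy, scipy, OpenCV 4.12 (cv2) and the standard library are available. Lean on these libraries where they do the work, as an engineer would, in place of code of your own. Each camera call takes 0.05 s, during which the arm holds its last target. There are 200 camera calls.

## Task

The carton magazine on the packing desk is to be refilled. Flip the pawl lever over to its other resting side so that the ratchet lets go, then draw the pusher fully back to its end stop, leaving the pawl flipped over. Leave the cartons in the magazine and the little tub on its tail standing where they are.

Things in the scene. Friction and masses are not known exactly. Their poses are not given: they have to be found in the camera images.
- magazine: The carton magazine: a grey steel bed 390 x 190 x 12 mm fixed on the desk. Origin at the centre of its underside, z up. Local x runs along its length: an end wall 90 mm high stands at local x = -190 mm with two cartons before it; the pusher draws back towards local +x. A sawtooth rack (teeth 18 mm apart, 5 mm high) lies on the bed along local y = -35 mm, from x = +50 to +175 mm; the end stop is a small block at x = +128 mm, y = +35 mm.
- pusher (a joint): How far the pusher is drawn back along the magazine's local +x, in m: 0 is fully forward, 0.110 is fully back on the end stop. It starts somewhere between 0 and 0.055. An aluminium carriage of about 1 kg with an upright plate 130 mm wide (top edge 89 mm above the desk) facing the cartons; slides with about 4 N friction and stays where left. While the pawl is engaged it moves forward freely, clicking, but backward at most 18 mm before a tooth stops it.
- pusher_grip (a point): Point to grip on the pusher's grip post, a dark steel upright block 20 mm (along the magazine's x) by 30 mm (along its y), from the carriage up to 130 mm above the desk. The point is on the post's axis, 112 mm above the desk and 18 mm below its top; it lies 36 mm behind (local +x) the centre of the plate, at local y = +45 mm, and moves with the pusher. Axes parallel to the magazine's.
- pawl (a joint): Angle of the pawl in rad. 0 to 0.1: engaged, its lever leaning back (towards local +x) 35 to 29 degrees from upright, its nose in the rack. 1.13: flipped over, lever leaning 30 degrees forward (towards local -x) over the carriage, nose lifted clear. It is balanced by weight only: past upright (about 0.6) it falls to the other side and stays there; pushing it at the head takes about 1 N. Pushed beyond its stop it pushes the whole pusher along.
- pawl_head (a point): Centre of the pawl lever's head: a plain steel bar 20 mm in diameter and 40 mm long, lying along the magazine's y at the top of the lever, at local y = -35 mm. The lever is 90 mm from its pivot to this point; the pivot lies on the pusher 41 mm above the desk, 20 mm behind (local +x) and 80 mm beside (local -y) the pusher_grip point. The head is about 115 mm above the desk when resting engaged, 131 mm upright and 119 mm flipped over.
- carton_a: Upright brown carton 48 x 120 x 95 mm next to the end wall, loose; origin at the centre of its underside.
- carton_b: The same kind of carton, nearer to the pusher, loose; origin at the centre of its underside.
- tub: Small white tub with black cap, 52 mm across, 65 mm high, standing on the tail of the bed (about local x = +163, y = +55 mm), loose; origin at the centre of its underside.

How it is judged:
By the outcome, as a careful person would: the job done as asked, in the order asked, and still so for the second after the job is handed in, with the robot touching nothing.
It also fails if it takes over 48 s, if anything falls off the work surface, if the arm or the gripper's body presses on something with over 40 N, if the wrist force passes 120 N, or if a joint passes its speed limit or range.

## Working session

There is one attempt and no reset: what is moved stays moved. The work goes in short steps, Python scripts to look and compute and a shell command to move; the robot and the scene stay as the last step left them, time stands still between calls to the robot, and variables do not carry over. Pictures are saved under pics/ and viewed, at most 10 in all, crops included, and the job is handed in when it is done.

```bash
mkdir -p pics; ls
python3 - <<'E'
from rig import *
import cv2
s=read_state();print(s, hold_point_z)
for n in("scene","top"):
    print(n,calibration(n));cv2.imwrite(f"pics/{n}0.png",get_image(n)[:,:,::-1])
E
```

```text
pics
{'t': 0.0, 'joint_positions': array([-1.06539305e+00,  3.85580717e-01,  6.62039051e-03, -4.95472248e-04,
       -1.19398189e+00, -2.58625843e-01]), 'joint_vel': array([-0.00010903,  0.00045802, -0.00025562,  0.00177608, -0.00048274,
       -0.00055647]), 'tau': array([ 8.24392864e-04, -3.92287266e+01,  1.88404316e+01,  4.18590099e+00,
       -4.44323858e-03, -2.53357399e-06]), 'eef_pos': array([ 0.1525481 , -0.60542963,  0.19930546]), 'orientation': array([ 0.3863232 , -3.11737164, -0.00339704]), 'ft_force': array([ 0.02754424, -0.25208684, -0.68023419]), 'torque': array([ 0.02248771, -0.03780851,  0.01476924]), 'finger_force': 0.0, 'width': 0.08553034631150924} 0.0187
scene {'fx': 455.5390106278413, 'fy': 455.5390106278413, 'cx': 258.7974589548984, 'cy': 197.9683459509653, 'rvec': array([ 2.03309358,  1.06255772, -0.48291538]), 'tvec': array([-0.3387811 , -0.20489261,  1.14574503])}
top {'fx': 405.82065994813325, 'fy': 405.82065994813325, 'cx': 255.99046990658917, 'cy': 202.79872455558748, 'rvec': array([ 2.14652497, -2.20323547,  0.1151381 ]), 'tvec': array([0.0060352 , 0.57531634, 0.70390995])}
```

View pics/scene0.png

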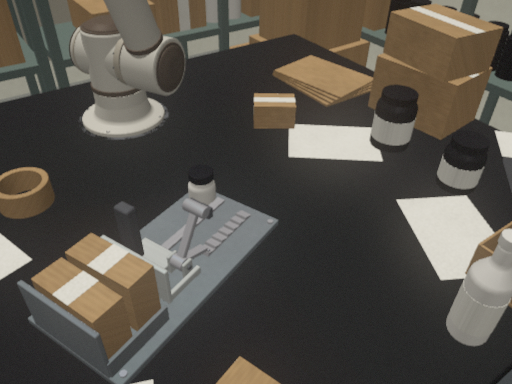

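View pics/top0.png

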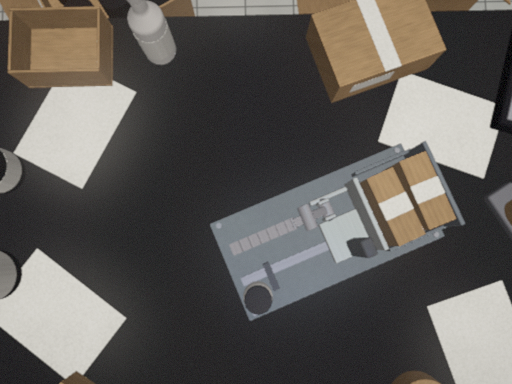

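The scene view shows the magazine with its tail towards the robot and the pawl leaning back. In the top view the bed corners are about (212,226), (251,318), (403,146) and (442,237). The pawl head is about (308,216), the post top about (369,248) and the tub about (258,298).

```bash
cat > h.py <<'E'
import numpy as np,cv2
from rig import *
from scipy.spatial.transform import Rotation as R
from scipy.optimize import least_squares
def ray(n,uv,z):
    c=calibration(n);M=R.from_rotvec(c['rvec']).as_matrix();o=-M.T@c['tvec']
    d=M.T@np.array([(uv[0]-c['cx'])/c['fx'],(uv[1]-c['cy'])/c['fy'],1]);return o+d*(z-o[2])/d[2]
def proj(n,p):
    c=calibration(n);K=np.array([[c['fx'],0,c['cx']],[0,c['fy'],c['cy']],[0,0,1]])
    return cv2.projectPoints(np.array(p,float).reshape(-1,1,3),c['rvec'],c['tvec'],K,None)[0][:,0]
def mag(p,l):
    l=np.atleast_2d(l);c,s=np.cos(p[2]),np.sin(p[2])
    return np.c_[p[0]+c*l[:,0]-s*l[:,1],p[1]+s*l[:,0]+c*l[:,1],l[:,2]]
E
python3 - <<'E'
from h import *
L=np.array([[.195,-.095,.012],[.195,.095,.012],[-.195,-.095,.012],[-.195,.095,.012]])
uv=np.array([[212,226],[251,318],[403,146],[442,237]],float)
W=np.array([ray('top',u,.012) for u in uv]);print(W.round(4))
f=lambda p:(proj('top',mag(p,L))-uv).ravel()
d=W[0]-W[2];r=least_squares(f,[*W.mean(0)[:2],np.arctan2(d[1],d[0])]);p=r.x;print(p,r.fun.round(1))
np.save('p.npy',p)
print('scene corners',proj('scene',mag(p,L)).round())
for nm,u,z in(('post',(369,248),.13),('head',(308,216),.115),('tub',(258,298),.065)):
    w=ray('top',u,z);c,s=np.cos(p[2]),np.sin(p[2]);q=w[:2]-p[:2];print(nm,w.round(4),'local',(c*q[0]+s*q[1]).round(4),(-s*q[0]+c*q[1]).round(4))
im=get_image('top');a=cv2.resize(im[120:330,200:470],None,fx=2.9,fy=2.85,interpolation=cv2.INTER_CUBIC);cv2.imwrite('pics/c1.png',a[:,:,::-1])
E
```

```text
[[ 0.5362  0.0726  0.012 ]
 [ 0.3695  0.0053  0.012 ]
 [ 0.6767 -0.2874  0.012 ]
 [ 0.5051 -0.3486  0.012 ]]
[ 0.52220437 -0.13958311  1.93872316] [-2.2 -2.4 -1.5  3.5 -0.2 -2.2  3.9  0.6]
scene corners [[279. 220.]
 [198. 184.]
 [118. 388.]
 [ 26. 317.]]
post [ 0.491  -0.1799  0.13  ] local -0.0264 0.0436
head [ 0.5436 -0.09    0.115 ] local 0.0385 -0.0378
tub [ 0.4115 -0.0078  0.065 ] local 0.1628 0.0559
```

View pics/c1.png

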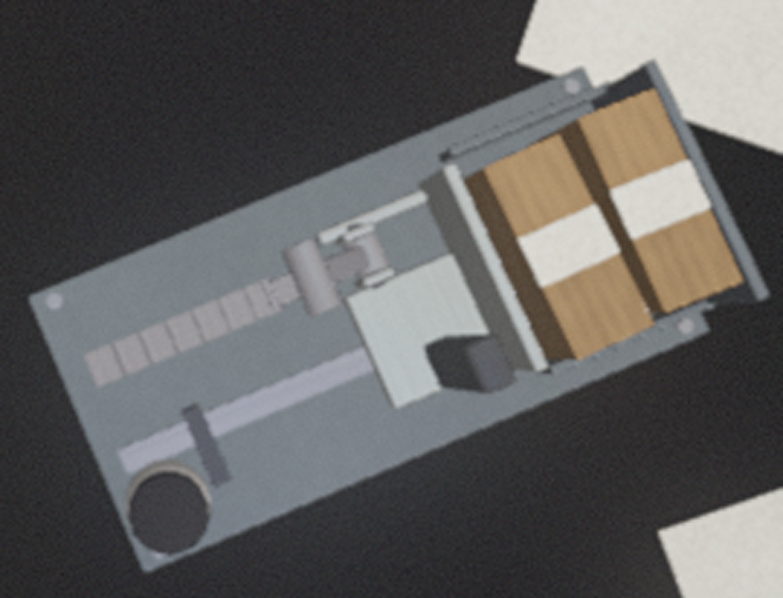

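The crop confirms the layout. The corners sharpen to about (210.3,224.6), (251.7,320.7), (400.7,143.9) and (444,235.8), the post top is at (369,247) and the head at (308,216.5).

```bash
cat >> h.py <<'E'
def loc(p,w):
    c,s=np.cos(p[2]),np.sin(p[2]);q=w[:2]-p[:2];return np.array([c*q[0]+s*q[1],-s*q[0]+c*q[1],w[2]])
def go(p,l,yaw=None):  # move numbers (units) from measured pose to local target with tool down
    s=read_state();T=R.from_rotvec(s['orientation']);g=mag(p,l)[0]
    sh=T.inv().apply(g-s['eef_pos'])/.4
    best=None
    for k in(0,np.pi):
        a=p[2]+k;D=R.from_matrix(np.array([[np.cos(a),np.sin(a),0],[np.sin(a),-np.cos(a),0],[0,0,-1]]).T)
        t=(T.inv()*D).as_rotvec()
        print('target',g.round(4),'shift',sh.round(4),'turn',(t/np.radians(120)).round(4),'deg',np.degrees(np.linalg.norm(t)).round(1))
    print('now local',loc(p,s['eef_pos']).round(4),'q6',s['joint_positions'][5].round(2),'t',s['t'],s['ft_force'].round(1))
E
python3 - <<'E'
from h import *
L=np.array([[.195,-.095,.012],[.195,.095,.012],[-.195,-.095,.012],[-.195,.095,.012]])
uv=np.array([[210.3,224.6],[251.7,320.7],[400.7,143.9],[444,235.8]])
f=lambda p:(proj('top',mag(p,L))-uv).ravel()
r=least_squares(f,np.load('p.npy'));p=r.x;print(p,r.fun.round(1));np.save('p.npy',p)
for n,u,z in(('top',(369,247),.13),('top',(308,216.5),.115),('scene',(125,209),.13),('scene',(197,208),.115),('scene',(202,172),.065)):
    print(n,u,loc(p,ray(n,u,z)).round(4))
go(p,[.085,-.035,.2])
E
```

```text
[ 0.52306311 -0.13905553  1.95028201] [-0.9 -0.1 -1.5  1.3  0.8 -1.4  1.6  0. ]
top (369, 247) [-0.0267  0.0435  0.13  ]
top (308, 216.5) [ 0.0383 -0.0365  0.115 ]
scene (125, 209) [-0.0301  0.0396  0.13  ]
scene (197, 208) [ 0.0443 -0.0338  0.115 ]
scene (202, 172) [0.1761 0.0647 0.065 ]
target [ 0.5241 -0.0471  0.2   ] shift [-1.2416e+00  1.1271e+00  7.0000e-04] turn [ 6.000e-04 -6.000e-04  6.866e-01] deg 82.4
target [ 0.5241 -0.0471  0.2   ] shift [-1.2416e+00  1.1271e+00  7.0000e-04] turn [ 6.000e-04  6.000e-04 -8.134e-01] deg 97.6
now local [-0.2961  0.5169  0.1996] q6 -0.26 t 0.15 [ 0.3 -0.9 -0.5]
```

```bash
python3 -m pendant '[[[0,-0.09,0.08,0,0,0,-0.07],[0,-0.18,0.16,0,0,0,-0.14],[0,-0.27,0.25,0,0,0,-0.21],[0,-0.36,0.33,0,0,0,-0.28],[0,-0.45,0.41,0,0,0,-0.35],[0,-0.54,0.49,0,0,0,-0.42],[0,-0.63,0.57,0,0,0,-0.49],[0,-0.72,0.65,0,0,0,-0.56],[0,-0.8,0.73,0,0,0,-0.62],[0,-0.87,0.79,0,0,0,-0.68]]]' 60
python3 - <<'E'
from h import *
go(np.load('p.npy'),[.085,-.035,.2])
E
```

```text
t: 1.15
eef_pos: [0.4135, -0.2124, 0.2004]
orientation: [-2.337, 2.1, 0.0]
ft_force: [0.7, -1.3, -0.5]
width: 0.0003
finger_force: 0.0
target [ 0.5241 -0.0471  0.2   ] shift [-0.3813 -0.3188  0.0013] turn [1.0000e-04 1.0000e-04 1.3698e+00] deg 164.4
target [ 0.5241 -0.0471  0.2   ] shift [-0.3813 -0.3188  0.0013] turn [-1.000e-04  1.000e-04 -1.302e-01] deg 15.6
now local [-0.0275  0.1289  0.2004] q6 0.23 t 1.15 [ 0.7 -1.3 -0.5]
```

```bash
python3 -m pendant '[[[0,-0.07,-0.06,0,0,0,-0.03],[0,-0.14,-0.12,0,0,0,-0.06],[0,-0.21,-0.18,0,0,0,-0.1],[0,-0.29,-0.24,0,0,0,-0.13],[0,-0.35,-0.29,0,0,0,-0.13],[0,-0.381,-0.319,0,0,0,-0.13],[0,-0.381,-0.319,0,0,0,-0.13],[0,-0.381,-0.319,0,0,0,-0.13],[0,-0.381,-0.319,0,0,0,-0.13],[0,-0.381,-0.319,0,0,0,-0.13]]]'
python3 - <<'E'
from h import *
p=np.load('p.npy');go(p,[.085,-.035,.105])
im=get_image('scene');a=cv2.resize(im[100:384,20:320],None,fx=2,fy=2,interpolation=cv2.INTER_CUBIC);cv2.imwrite('pics/s2.png',a[:,:,::-1])
E
```

```text
t: 2.15
eef_pos: [0.5241, -0.0511, 0.2006]
orientation: [2.593, -1.774, 0.0]
ft_force: [-0.0, -1.2, -0.1]
width: -0.0001
finger_force: 0.0
target [ 0.5241 -0.0471  0.105 ] shift [-0.0093 -0.0036  0.2389] turn [-0.     0.     1.496] deg 179.5
target [ 0.5241 -0.0471  0.105 ] shift [-0.0093 -0.0036  0.2389] turn [-0.    -0.    -0.004] deg 0.5
now local [ 0.0813 -0.0335  0.2006] q6 0.16 t 2.15 [-0.  -1.2 -0.1]
```

View pics/s2.png

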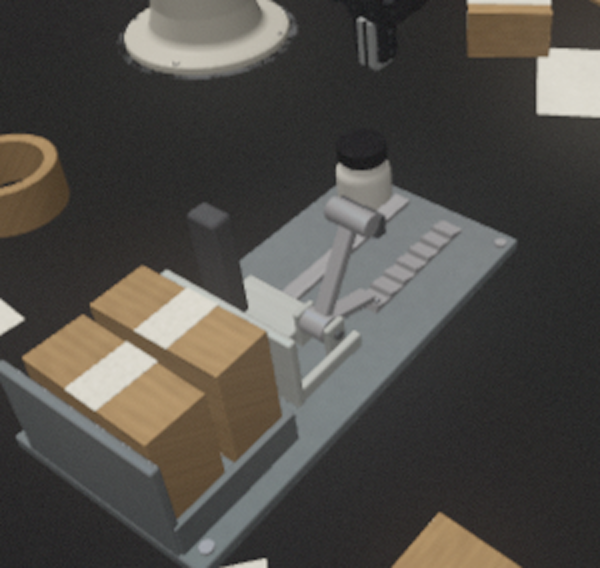

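The gripper hangs clear behind the pawl head; the head is at crop (355,217) and the lever still leans back. Next I descend on the tail side and push forward.

```bash
python3 -m pendant '[[[0,-0.01,-0.004,0.06,0,0,-0.004],[0,-0.01,-0.004,0.13,0,0,-0.004],[0,-0.01,-0.004,0.19,0,0,-0.004],[0,-0.01,-0.004,0.24,0,0,-0.004],[0,-0.01,-0.004,0.24,0,0,-0.004],[0,0.02,-0.004,0.24,0,0,-0.004],[0,0.045,-0.004,0.24,0,0,-0.004],[0,0.07,-0.004,0.24,0,0,-0.004],[0,0.09,-0.004,0.24,0,0,-0.004],[0,0.11,-0.004,0.24,0,0,-0.004]]]'
python3 - <<'E'
from h import *
p=np.load('p.npy');go(p,[0,-.035,.105])
E
```

```text
t: 3.2
eef_pos: [0.5427, -0.0915, 0.1049]
orientation: [-2.601, 1.761, -0.001]
ft_force: [-0.2, 1.3, -0.3]
width: -0.0002
finger_force: 0.0
target [ 0.5556 -0.1261  0.105 ] shift [ 0.0922  0.0021 -0.0003] turn [ 2.0000e-04 -7.0000e-04 -1.4997e+00] deg 180.0
target [ 0.5556 -0.1261  0.105 ] shift [ 0.0922  0.0021 -0.0003] turn [-0.0004 -0.0001  0.0003] deg 0.1
now local [ 0.0369 -0.0358  0.1049] q6 0.25 t 3.2 [-0.2  1.3 -0.3]
```

```bash
python3 -m pendant '[[[0,0.02,0,0,0,0,0],[0,0.04,0,0,0,0,0],[0,0.06,0,0,0,0,0],[0,0.08,0,0,0,0,0],[0,0.095,0,0,0,0,0],[0,0.095,0,0,0,0,0],[0,0.07,0,0,0,0,0],[0,0.05,0,0,0,0,0],[0,0.05,0,-0.1,0,0,0],[0,0.05,0,-0.2,0,0,0]]]'
python3 - <<'E'
from h import *
p=np.load('p.npy');go(p,[-.027,.044,.2])
im=get_image('scene');a=cv2.resize(im[100:384,20:320],None,fx=2,fy=2,interpolation=cv2.INTER_CUBIC);cv2.imwrite('pics/s3.png',a[:,:,::-1])
E
```

```text
t: 4.2
eef_pos: [0.5482, -0.108, 0.1844]
orientation: [2.601, -1.757, -0.005]
ft_force: [0.8, -0.2, -0.4]
width: 0.0
finger_force: 0.0
target [ 0.4922 -0.1804  0.2   ] shift [ 0.1157  0.1977 -0.0385] turn [-8.0000e-04  2.6000e-03 -1.4985e+00] deg 179.8
target [ 0.4922 -0.1804  0.2   ] shift [ 0.1157  0.1977 -0.0385] turn [0.0017 0.0005 0.0015] deg 0.3
now local [ 0.0195 -0.0349  0.1844] q6 0.29 t 4.2 [ 0.8 -0.2 -0.4]
```

View pics/s3.png

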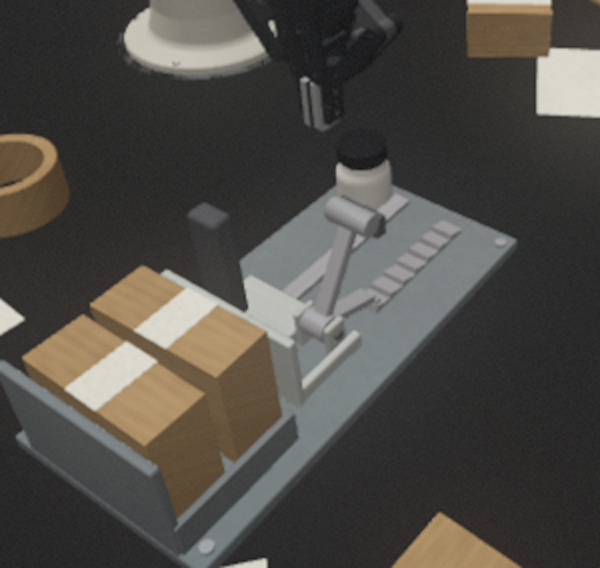

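The pawl is unchanged: the head is still at crop (355,217), leaning back. It fell back because I didn't push it far enough past upright, so I'll repeat and push further, checking the measured pose.

```bash
python3 -m pendant '[[[0,-0.07,0,0,0,0,0],[0,-0.14,0,0,0,0,0],[0,-0.14,0,0.07,0,0,0],[0,-0.14,0,0.14,0,0,0],[0,-0.14,0,0.2,0,0,0],[0,-0.14,0,0.2,0,0,0],[0,-0.1,0,0.2,0,0,0],[0,-0.06,0,0.2,0,0,0],[0,-0.03,0,0.2,0,0,0],[0,0,0,0.2,0,0,0]]]'
python3 -m pendant '[[[0,0.02,0,0,0,0,0],[0,0.04,0,0,0,0,0],[0,0.06,0,0,0,0,0],[0,0.07,0,0,0,0,0],[0,0.08,0,0,0,0,0],[0,0.09,0,0,0,0,0],[0,0.09,0,0,0,0,0],[0,0.09,0,0,0,0,0],[0,0.09,0,0,0,0,0],[0,0.09,0,0,0,0,0]]]'
python3 - <<'E'
from h import *
p=np.load('p.npy');go(p,[-.027,.044,.2])
im=get_image('scene');a=cv2.resize(im[100:384,20:320],None,fx=2,fy=2,interpolation=cv2.INTER_CUBIC);cv2.imwrite('pics/s4.png',a[:,:,::-1])
E
```

```text
t: 5.25
eef_pos: [0.5503, -0.11, 0.1052]
orientation: [-2.601, 1.761, -0.002]
ft_force: [0.7, 0.4, 0.7]
width: -0.0004
finger_force: 0.0
t: 6.25
eef_pos: [0.5629, -0.1424, 0.1045]
orientation: [-2.602, 1.76, 0.0]
ft_force: [-0.1, -0.0, 0.6]
width: 0.0002
finger_force: 0.0
target [ 0.4922 -0.1804  0.2   ] shift [ 0.0225  0.1996 -0.2389] turn [-0.     -0.     -1.4992] deg 179.9
target [ 0.4922 -0.1804  0.2   ] shift [ 0.0225  0.1996 -0.2389] turn [-0.      0.      0.0008] deg 0.1
now local [-0.0179 -0.0358  0.1045] q6 0.35 t 6.25 [-0.1 -0.   0.6]
```

View pics/s4.png

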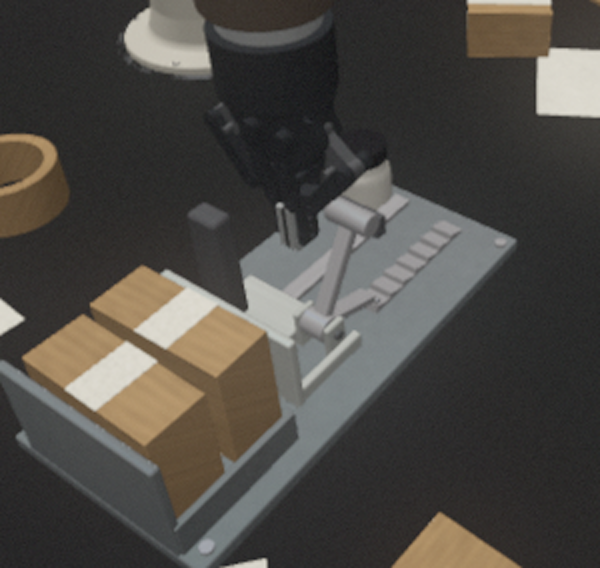

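The finger tip at crop (295,240) has passed beside the head without touching it. I'll compare the projected TCP with the pictures.

Run:
```python
from h import *
s=read_state();print(proj('scene',s['eef_pos']),proj('top',s['eef_pos']))
p=np.load('p.npy');L=np.array([[.195,-.095,.012],[.195,.095,.012],[-.195,-.095,.012],[-.195,.095,.012],[.0404,-.035,.115],[-.027,.045,.13]])
print((proj('scene',mag(p,L))-[20,100])*2)
print((proj('top',mag(p,L))-[200,120])*2.9)
im=get_image('top');a=cv2.resize(im[120:330,200:470],None,fx=2.9,fy=2.85,interpolation=cv2.INTER_CUBIC);cv2.imwrite('pics/c5.png',a[:,:,::-1])
```

```text
[[171.47144303 236.85672101]] [[339.00023342 203.64821889]]
[[517.44063664 238.71695312]
 [354.95591568 168.03495185]
 [201.37076097 576.26677154]
 [ 12.68386941 437.48240414]
 [352.0016976  219.28703703]
 [207.91552536 213.09944142]]
[[ 27.32737185 303.10819846]
 [145.65111306 585.75795461]
 [584.35545064  65.10848   ]
 [712.28679262 335.84595642]
 [310.75709337 283.98898824]
 [491.7665497  370.66326014]]
```

View pics/c5.png

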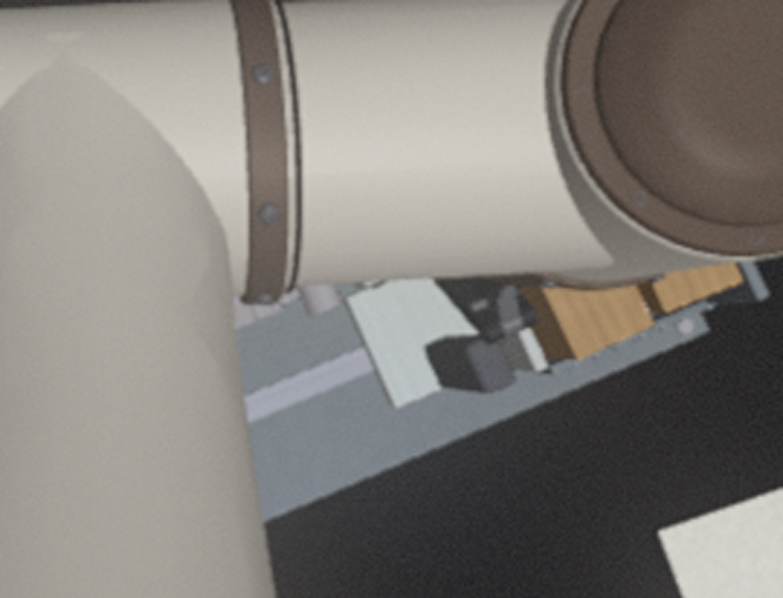

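Run:
```python
from h import *
W=np.array([[.5241,-.0511,.2006],[.5482,-.108,.1844],[.5629,-.1424,.1045]])
for dz in (0,.02,.04): print(dz,((proj('scene',W+[0,0,dz])-[20,100])*2).round())
a=cv2.imread('pics/s2.png')[0:90,330:430];b=cv2.imread('pics/s3.png')[50:140,270:370];c=cv2.imread('pics/s4.png')[180:270,245:345]
cv2.imwrite('pics/c6.png',cv2.resize(np.hstack([a,b,c]),None,fx=2.6,fy=2.6,interpolation=cv2.INTER_CUBIC))
```

```text
0 [[378. 100.]
 [326. 159.]
 [303. 274.]]
0.02 [[377.  76.]
 [324. 136.]
 [300. 253.]]
0.04 [[375.  52.]
 [321. 111.]
 [297. 232.]]
```

View pics/c6.png

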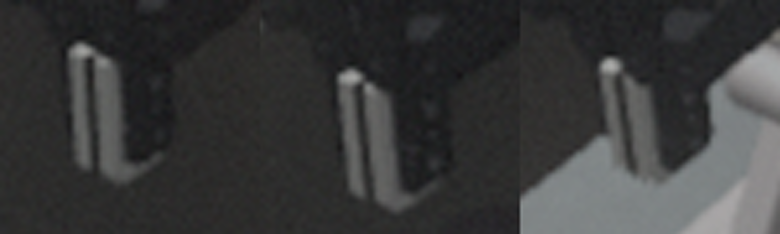

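Run:
```python
from h import *
for n in('scene','top'):
    c=calibration(n);print(n,'cam',-R.from_rotvec(c['rvec']).as_matrix().T@c['tvec'],'base px',proj(n,[0,0,0.0]))
    J=(proj(n,[[.5629,-.1424,.1045],[.5729,-.1424,.1045],[.5629,-.1324,.1045],[.5629,-.1424,.1145]]));print((J[1:]-J[0]).round(1))
```

```text
scene cam [ 1.02199493 -0.32472231  0.56530264] base px [[124.10081804 116.50469009]]
[[ 3.2  4. ]
 [ 6.2 -2.7]
 [-0.7 -5. ]]
top cam [ 0.50391159 -0.00216631  0.75669212] base px [[259.46990657 534.48213932]]
[[-0.3 -6.1]
 [-6.2  0.2]
 [ 1.3 -0.6]]
```

The base projects correctly and the bed corners fit, but the tip appears about 15 px higher than its reading. That matches a true tip about 25 mm higher, so it passed over the head (top at 125 mm). I'll repeat 25 mm lower, which is safe either way.

```bash
python3 -m pendant '[[[0,0,0,-0.1,0,0,0],[0,-0.1,0,-0.1,0,0,0],[0,-0.2,0,-0.1,0,0,0],[0,-0.27,0,-0.1,0,0,0],[0,-0.27,0,-0.05,0,0,0],[0,-0.27,0,0,0,0,0],[0,-0.27,0,0.03,0,0,0],[0,-0.27,0,0.06,0,0,0],[0,-0.27,0,0.06,0,0,0],[0,-0.27,0,0.06,0,0,0]]]'
python3 -m pendant '[[[0,0.03,0,0,0,0,0],[0,0.06,0,0,0,0,0],[0,0.08,0,0,0,0,0],[0,0.1,0,0,0,0,0],[0,0.12,0,0,0,0,0],[0,0.14,0,0,0,0,0],[0,0.14,0,0,0,0,0],[0,0.14,0,0,0,0,0],[0,0.14,0,0,0,0,0],[0,0.14,0,0,0,0,0]]]'
python3 - <<'E'
from h import *
p=np.load('p.npy');go(p,[-.027,.044,.2])
im=get_image('scene');a=cv2.resize(im[100:384,20:320],None,fx=2,fy=2,interpolation=cv2.INTER_CUBIC);cv2.imwrite('pics/s7.png',a[:,:,::-1])
E
```

```text
t: 7.35
eef_pos: [0.5233, -0.0426, 0.0806]
orientation: [2.602, -1.761, 0.001]
ft_force: [-0.6, 1.2, 0.5]
width: -0.0002
finger_force: 0.0
t: 8.35
eef_pos: [0.5435, -0.0941, 0.0804]
orientation: [2.602, -1.76, -0.0]
ft_force: [-0.4, -0.6, -0.6]
width: 0.0001
finger_force: 0.1
target [ 0.4922 -0.1804  0.2   ] shift [ 0.1527  0.1995 -0.299 ] turn [-1.0000e-04  2.0000e-04 -1.4991e+00] deg 179.9
target [ 0.4922 -0.1804  0.2   ] shift [ 0.1527  0.1995 -0.299 ] turn [0.0001 0.0001 0.0009] deg 0.1
now local [ 0.0342 -0.0357  0.0804] q6 0.26 t 8.35 [-0.4 -0.6 -0.6]
```

View pics/s7.png

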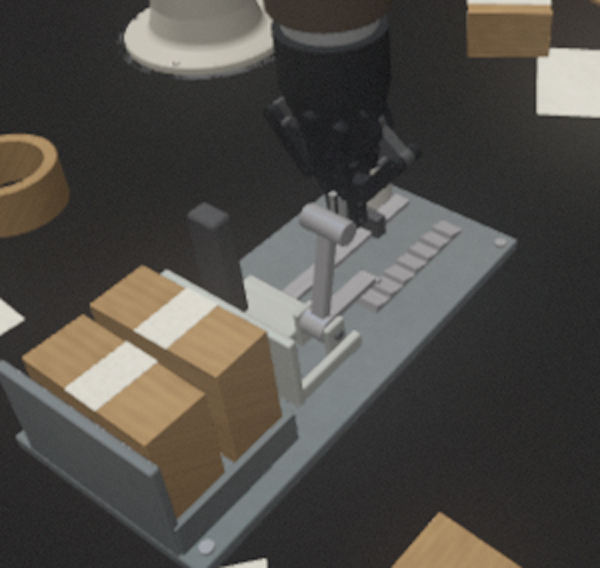

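The pawl is now being pushed: the head has moved to crop (330,225) and is nearly upright, which confirms the height offset. I'll go on pushing past upright, then retreat upwards.

```bash
python3 -m pendant '[[[0,0.02,0,0,0,0,0],[0,0.04,0,0,0,0,0],[0,0.06,0,0,0,0,0],[0,0.08,0,0,0,0,0],[0,0.095,0,0,0,0,0],[0,0.105,0,0,0,0,0],[0,0.105,0,0,0,0,0],[0,0.105,0,0,0,0,0],[0,0.07,0,0,0,0,0],[0,0.04,0,0,0,0,0]]]'
python3 -m pendant '[[[0,0,0,-0.05,0,0,0],[0,0,0,-0.12,0,0,0],[0,0,0,-0.2,0,0,0],[0,0,0,-0.25,0,0,0],[100,0,0,-0.25,0,0,0],[100,0,0,-0.25,0,0,0],[100,0,0,-0.25,0,0,0],[100,0,0,-0.25,0,0,0],[100,0,0,-0.25,0,0,0],[100,0,0,-0.25,0,0,0]]]'
python3 - <<'E'
from h import *
p=np.load('p.npy');go(p,[-.027,.044,.15])
im=get_image('scene');cv2.imwrite('pics/s8.png',im[:,:,::-1]);o=cv2.imread('pics/scene0.png')[:,:,::-1]
for nm,l in(('engaged',[.04,-.035,.115]),('flipped',[-.052,-.035,.119]),('post',[-.027,.044,.13])):
    u,v=proj('scene',mag(p,l))[0].round().astype(int);f=lambda i:i[v-3:v+4,u-3:u+4].mean((0,1)).round();print(nm,u,v,'before',f(o),'now',f(im))
# post template match
t=o[200:235,112:140];r=cv2.matchTemplate(im[150:290,60:220],np.ascontiguousarray(t),cv2.TM_CCOEFF_NORMED);_,m,_,xy=cv2.minMaxLoc(r);print('post shift px',xy[0]+60-112,xy[1]+150-200,m)
t=np.ascontiguousarray(o[198:222,180:214]);r=cv2.matchTemplate(im[150:290,60:260],t,cv2.TM_CCOEFF_NORMED);_,m,_,xy=cv2.minMaxLoc(r);print('head at',xy[0]+60+17,xy[1]+150+10,m)
E
```

```text
t: 9.4
eef_pos: [0.5489, -0.1082, 0.0803]
orientation: [2.601, -1.761, -0.001]
ft_force: [0.1, -0.4, -0.0]
width: -0.0
finger_force: 0.0
t: 10.4
eef_pos: [0.5494, -0.1092, 0.1798]
orientation: [2.601, -1.761, -0.002]
ft_force: [0.2, 0.4, 0.7]
width: 0.0848
finger_force: 0.0
target [ 0.4922 -0.1804  0.15  ] shift [0.1123 0.1988 0.0746] turn [-3.0000e-04  9.0000e-04 -1.4994e+00] deg 179.9
target [ 0.4922 -0.1804  0.15  ] shift [0.1123 0.1988 0.0746] turn [0.0006 0.0002 0.0006] deg 0.1
now local [ 0.018  -0.0355  0.1798] q6 0.29 t 10.4 [0.2 0.4 0.7]
engaged 196 210 before [142. 142. 142.] now [68. 69. 70.]
flipped 153 243 before [172. 174. 170.] now [155. 153. 154.]
post 124 207 before [91. 91. 92.] now [90. 91. 92.]
post shift px 0 0 0.9848636388778687
head at 240 250 0.503395140171051
```

The pawl head has left its engaged place, grey now shows at the flipped place, and the post hasn't moved. Next is the post grasp.

```bash
python3 -m pendant '[[[80,0.06,0.1,0,0,0,0],[80,0.112,0.199,0,0,0,0],[80,0.112,0.199,0.07,0,0,0],[80,0.112,0.199,0.14,0,0,0],[80,0.112,0.199,0.2,0,0,0],[80,0.112,0.199,0.25,0,0,0],[80,0.112,0.199,0.275,0,0,0],[80,0.112,0.199,0.275,0,0,0],[0,0.112,0.199,0.275,0,0,0],[0,0.112,0.199,0.275,0,0,0]]]' 60
python3 -m pendant '[[[0,0,0,0,0,0,0],[0,0,0,0,0,0,0],[0,0,0,0,0,0,0],[0,0,0,0,0,0,0],[0,0,0,0,0,0,0],[0,0,0,0,0,0,0],[0,0,0,0,0,0,0],[0,0,0,0,0,0,0],[0,0,0,0,0,0,0],[0,0,0,0,0,0,0]]]'
python3 - <<'E'
from h import *
p=np.load('p.npy');go(p,[.055,.044,.07])
im=get_image('scene');a=cv2.resize(im[100:384,20:320],None,fx=2,fy=2,interpolation=cv2.INTER_CUBIC);cv2.imwrite('pics/s9.png',a[:,:,::-1])
E
```

```text
t: 11.45
eef_pos: [0.4934, -0.1804, 0.0716]
orientation: [-2.601, 1.76, -0.003]
ft_force: [0.3, -0.3, 0.3]
width: 0.0407
finger_force: 0.0
t: 12.45
eef_pos: [0.4909, -0.1811, 0.0718]
orientation: [2.6, -1.76, -0.002]
ft_force: [-5.1, -2.0, 5.1]
width: 0.0292
finger_force: 63.1
target [ 0.4618 -0.1043  0.07  ] shift [-0.2053 -0.0038  0.0045] turn [-0.      0.0018 -1.4994] deg 179.9
target [ 0.4618 -0.1043  0.07  ] shift [-0.2053 -0.0038  0.0045] turn [0.0012 0.     0.0006] deg 0.2
now local [-0.0271  0.0454  0.0718] q6 0.42 t 12.45 [-5.1 -2.   5.1]
```

```bash
python3 -m pendant '[[[0,-0.01,0,0,0,0,0],[0,-0.025,0,0,0,0,0],[0,-0.04,0,0,0,0,0],[0,-0.055,0,0,0,0,0],[0,-0.07,0,0,0,0,0],[0,-0.085,0,0,0,0,0],[0,-0.1,0,0,0,0,0],[0,-0.115,0,0,0,0,0],[0,-0.125,0,0,0,0,0],[0,-0.13,0,0,0,0,0]]]'
python3 - <<'E'
from h import *
p=np.load('p.npy');go(p,[.083,.044,.07]);o=cv2.imread('pics/top0.png')
for u in((320.7,223.5),(337.9,262)): print(loc(p,ray('top',u,.05)).round(3),loc(p,ray('top',u,.03)).round(3))
print('plate',loc(p,ray('top',(353+1,179),.089)),loc(p,ray('top',(388,250),.089)))
E
```

```text
t: 13.5
eef_pos: [0.472, -0.1331, 0.0718]
orientation: [2.6, -1.759, -0.0]
ft_force: [-2.6, -6.4, 4.5]
width: 0.0294
finger_force: 62.9
target [ 0.4514 -0.0783  0.07  ] shift [-0.1464 -0.0032  0.0043] turn [ 8.0000e-04  1.4000e-03 -1.4993e+00] deg 179.9
target [ 0.4514 -0.0783  0.07  ] shift [-0.1464 -0.0032  0.0043] turn [ 0.0009 -0.0005  0.0007] deg 0.2
now local [0.0244 0.0452 0.0718] q6 0.32 t 13.5 [-2.6 -6.4  4.5]
[ 0.013 -0.017  0.05 ] [ 0.01  -0.017  0.03 ]
[0.013 0.055 0.05 ] [0.01  0.058 0.03 ]
plate [-0.06152105 -0.06360209  0.089     ] [-0.06383743  0.06527065  0.089     ]
```

It moved 51 mm freely, so the ratchet has let go. I'll continue, slowing down towards the stop.

```bash
python3 -m pendant '[[[0,-0.01,0,0,0,0,0],[0,-0.02,0,0,0,0,0],[0,-0.03,0,0,0,0,0],[0,-0.04,0,0,0,0,0],[0,-0.05,0,0,0,0,0],[0,-0.06,0,0,0,0,0],[0,-0.07,0,0,0,0,0],[0,-0.08,0,0,0,0,0],[0,-0.085,0,0,0,0,0],[0,-0.09,0,0,0,0,0]]]'
python3 - <<'E'
from h import *
p=np.load('p.npy');go(p,[.083,.044,.07])
E
```

```text
t: 14.5
eef_pos: [0.4589, -0.0997, 0.0718]
orientation: [2.6, -1.76, 0.0]
ft_force: [-1.8, -5.8, 4.7]
width: 0.0288
finger_force: 63.0
target [ 0.4514 -0.0783  0.07  ] shift [-0.0568 -0.0027  0.0044] turn [ 9.0000e-04  1.2000e-03 -1.4993e+00] deg 179.9
target [ 0.4514 -0.0783  0.07  ] shift [-0.0568 -0.0027  0.0044] turn [ 0.0008 -0.0006  0.0007] deg 0.1
now local [0.0603 0.045  0.0718] q6 0.24 t 14.5 [-1.8 -5.8  4.7]
```

```bash
python3 -m pendant '[[[0,-0.004,0,0,0,0,0],[0,-0.008,0,0,0,0,0],[0,-0.012,0,0,0,0,0],[0,-0.016,0,0,0,0,0],[0,-0.02,0,0,0,0,0],[0,-0.024,0,0,0,0,0],[0,-0.028,0,0,0,0,0],[0,-0.032,0,0,0,0,0],[0,-0.034,0,0,0,0,0],[0,-0.036,0,0,0,0,0]]]'
python3 - <<'E'
from h import *
p=np.load('p.npy');go(p,[.083,.044,.07])
E
```

```text
t: 15.5
eef_pos: [0.4536, -0.0864, 0.0718]
orientation: [2.6, -1.76, 0.0]
ft_force: [-2.8, -6.1, 5.1]
width: 0.029
finger_force: 63.1
target [ 0.4514 -0.0783  0.07  ] shift [-0.021  -0.0025  0.0044] turn [ 9.0000e-04  1.2000e-03 -1.4993e+00] deg 179.9
target [ 0.4514 -0.0783  0.07  ] shift [-0.021  -0.0025  0.0044] turn [ 0.0008 -0.0006  0.0007] deg 0.1
now local [0.0746 0.045  0.0718] q6 0.21 t 15.5 [-2.8 -6.1  5.1]
```

```bash
python3 -m pendant '[[[0,-0.003,0,0,0,0,0],[0,-0.006,0,0,0,0,0],[0,-0.009,0,0,0,0,0],[0,-0.012,0,0,0,0,0],[0,-0.014,0,0,0,0,0],[0,-0.016,0,0,0,0,0],[0,-0.018,0,0,0,0,0],[0,-0.02,0,0,0,0,0],[0,-0.021,0,0,0,0,0],[0,-0.022,0,0,0,0,0]]]'
python3 - <<'E'
from h import *
p=np.load('p.npy');go(p,[.083,.044,.07])
E
```

```text
t: 16.5
eef_pos: [0.4508, -0.079, 0.0718]
orientation: [2.6, -1.759, 0.002]
ft_force: [-0.0, -12.6, 2.7]
width: 0.0287
finger_force: 62.9
target [ 0.4514 -0.0783  0.07  ] shift [-0.0011 -0.0023  0.0044] turn [ 1.9000e-03  1.1000e-03 -1.4991e+00] deg 179.9
target [ 0.4514 -0.0783  0.07  ] shift [-0.0011 -0.0023  0.0044] turn [ 0.0007 -0.0012  0.0009] deg 0.2
now local [0.0825 0.0449 0.0718] q6 0.19 t 16.5 [ -0.  -12.6   2.7]
```

```bash
python3 -m pendant '[[[0,-0.001,0,0,0,0,0],[0,-0.002,0,0,0,0,0],[0,-0.003,0,0,0,0,0],[0,-0.004,0,0,0,0,0],[0,-0.005,0,0,0,0,0],[0,-0.005,0,0,0,0,0],[0,-0.005,0,0,0,0,0],[0,-0.005,0,0,0,0,0],[0,-0.005,0,0,0,0,0],[0,-0.005,0,0,0,0,0]]]'
python3 - <<'E'
from h import *
p=np.load('p.npy');go(p,[.083,.044,.07])
E
```

```text
t: 17.5
eef_pos: [0.4508, -0.079, 0.0718]
orientation: [2.599, -1.758, 0.005]
ft_force: [3.2, -21.5, -0.6]
width: 0.0288
finger_force: 62.3
target [ 0.4514 -0.0783  0.07  ] shift [-0.0012 -0.0023  0.0044] turn [ 3.9000e-03  1.1000e-03 -1.4991e+00] deg 179.9
target [ 0.4514 -0.0783  0.07  ] shift [-0.0012 -0.0023  0.0044] turn [ 0.0007 -0.0025  0.0009] deg 0.3
now local [0.0825 0.0449 0.0718] q6 0.19 t 17.5 [  3.2 -21.5  -0.6]
```

On the end stop: no further motion while the force rises, and the travel was 110 mm. I'll relax, release and lift.

```bash
python3 -m pendant '[[[0,0.003,0,0,0,0,0],[0,0.005,0,0,0,0,0],[70,0.005,0,0,0,0,0],[70,0.005,0,0,0,0,0],[70,0.005,0,0,0,0,0],[70,0.005,0,0,0,0,0],[70,0.005,0,0,0,0,0],[70,0.005,0,0,0,0,0],[70,0.005,0,-0.02,0,0,0],[70,0.005,0,-0.06,0,0,0]]]'
python3 -m pendant '[[[70,0,0,-0.1,0,0,0],[70,0,0,-0.2,0,0,0],[70,0,0,-0.3,0,0,0],[70,0,0.06,-0.35,0,0,0],[70,0,0.15,-0.35,0,0,0],[70,0,0.25,-0.35,0,0,0],[70,0,0.35,-0.35,0,0,0],[70,0,0.35,-0.35,0,0,0],[70,0,0.35,-0.35,0,0,0],[70,0,0.35,-0.35,0,0,0]]]'
python3 - <<'E'
from h import *
p=np.load('p.npy');go(p,[.083,.044,.07])
S=get_image('scene');T=get_image('top')
a=cv2.resize(S[100:384,20:320],(420,398),interpolation=cv2.INTER_CUBIC);b=cv2.resize(T[120:330,200:470],(380,296),interpolation=cv2.INTER_CUBIC)
o=np.zeros((398,800,3),np.uint8);o[:,:420]=a;o[:296,420:]=b;cv2.imwrite('pics/f.png',o[:,:,::-1])
E
```

```text
t: 18.5
eef_pos: [0.4501, -0.0772, 0.0941]
orientation: [2.6, -1.76, -0.003]
ft_force: [0.5, 0.4, -0.0]
width: 0.0593
finger_force: 0.0
t: 19.5
eef_pos: [0.3218, -0.129, 0.2349]
orientation: [-2.601, 1.76, -0.002]
ft_force: [0.2, 0.2, 0.7]
width: 0.06
finger_force: 0.0
target [ 0.4514 -0.0783  0.07  ] shift [ 0.0025 -0.3476  0.4127] turn [ 4.0000e-04 -8.0000e-04 -1.4993e+00] deg 179.9
target [ 0.4514 -0.0783  0.07  ] shift [ 0.0025 -0.3476  0.4127] turn [-0.0005 -0.0002  0.0007] deg 0.1
now local [0.0839 0.1832 0.2349] q6 0.28 t 19.5 [0.2 0.2 0.7]
```

View pics/f.png

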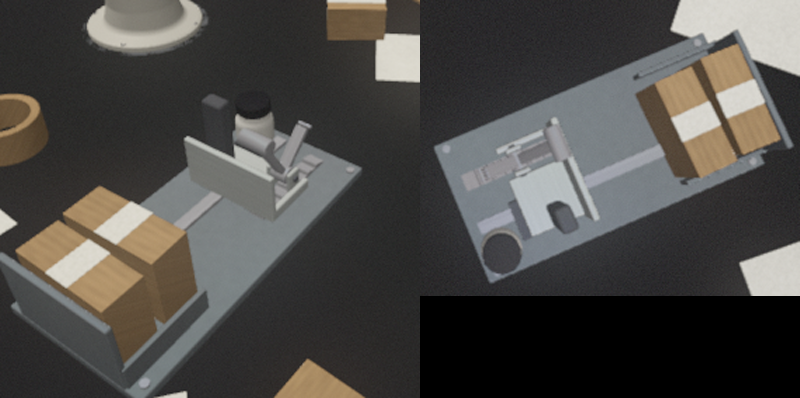

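The pictures show the pusher back at the stop (plate at about (230,180) left, (572,170) right) and the pawl leaning forward over the carriage, head at about (255,140). Both cartons and the tub stand where they were, and the gripper is clear.

```bash
python3 -c "
from rig import *
print(job_done())"
```

```text
the job is handed in; nothing more can be done
None
```

The job is handed in at about 19.6 s of robot time: the pawl is flipped over and the pusher is on its end stop, with both cartons and the tub still standing where they were; two earlier flip attempts passed over the pawl head without moving anything.

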